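# Load a sample bottle on the roller mixer

## Task

Lay the amber sample bottle from the ribbed tray gently into the free middle groove of the roller mixer, base towards the drive housing, and let go of it there, clear of the guard, so that it lies still, without dropping it or setting any roller spinning. Then push it lengthwise by its cap, under the clear guard, until its base rests against the stop; the white bottle that has crept out must be pushed home against the stop too, without being lifted off its rollers. Leave everything lying still, and do not disturb the other white bottles or the things standing about.

Things in the scene. Friction and masses are not known exactly. Their poses are not given: they have to be found in the camera images.
- mixer: bottle roller mixer, fixed, white base 300 (its x) x 370 mm. Six dark rollers: 32 mm diameter, 300 mm long, along its y, side by side at x = -115, -69, -23, 23, 69, 115 mm, axes 85 mm above the bench. Origin: on the bench under the rollers' middle, z up. A bottle lying in a groove has its axis 122.5 mm up. Free groove: x = 0; white bottles at x = -92 and 92. Open end (plate 99 mm high): y = -155
- guard_edge (a point): middle of the free edge of the mixer's clear guard (mixer x 0, y 100, z 168 mm). At its +y end (left seen from the robot) the mixer has a drive housing 170 mm high, whose flat face at y = 150 is the stop. From its top the 4 mm thick guard reaches out over y = 100 to 150, 300 mm wide, underside 166 mm above the bench, with a cheek at each side
- groove_home (a point): point on the mixer (x 0, y 75, z 122.5 mm in its frame; same axes): where the middle of the amber bottle is once it lies in the free groove with its base against the stop
- amber: amber sample bottle lying in the ribbed tray, 150 mm long, 56 mm diameter; body 105 mm long, blue screw cap 39 mm diameter and 26 mm long at the other end. Origin: its centre (on its axis, half-way along). Its y axis runs from cap to base; it turns about that axis when it rolls. About 0.3 kg, balance point about 22 mm from the centre towards the base
- amber_cap (a point): centre of the amber bottle's cap end face, 75 mm from the middle
- white_a: white sample bottle lying on the mixer's rollers in an outer groove, base towards the drive housing: the one in the groove nearer the robot (mixer x = -92 mm), already home against the stop. 150 mm long, 56 mm diameter; body 105 mm long, blue screw cap 39 mm diameter and 26 mm long at the other end. Origin on its axis half-way along, y axis from cap to base; about 0.26 kg
- white_a_cap (a point): centre of its cap end face (white_a), 75 mm from the middle; lies at mixer y = 0 when home
- white_b: white sample bottle lying on the mixer's rollers in an outer groove, base towards the drive housing: the one in the groove farther from the robot (mixer x = +92 mm), which has crept out of the drive end, 25 to 55 mm from the stop. 150 mm long, 56 mm diameter; body 105 mm long, blue screw cap 39 mm diameter and 26 mm long at the other end. Origin on its axis half-way along, y axis from cap to base; about 0.26 kg
- white_b_cap (a point): centre of its cap end face (white_b), 75 mm from the middle; lies at mixer y = 0 when home
- roller1 (a joint): turning angle (rad) of roller 1, at mixer x = -115 mm; it idles freely: the slightest sideways rub turns it and it coasts
- roller2 (a joint): turning angle (rad) of roller 2, at mixer x = -69 mm; it idles freely: the slightest sideways rub turns it and it coasts
- roller3 (a joint): turning angle (rad) of roller 3, at mixer x = -23 mm; it idles freely: the slightest sideways rub turns it and it coasts
- roller4 (a joint): turning angle (rad) of roller 4, at mixer x = 23 mm; it idles freely: the slightest sideways rub turns it and it coasts
- roller5 (a joint): turning angle (rad) of roller 5, at mixer x = 69 mm; it idles freely: the slightest sideways rub turns it and it coasts
- roller6 (a joint): turning angle (rad) of roller 6, at mixer x = 115 mm; it idles freely: the slightest sideways rub turns it and it coasts
- tray: white ribbed drain tray, fixed, 190 mm (its x) by 210 mm, origin on the bench at its centre; four ribs along its y, tops 26 mm high at x = -69, -23, 23, 69 mm. Bottles lie between ribs at x = -46 and +46 mm, axis 44 mm above the bench
- white_c: white sample bottle that stays in the tray. 150 mm long, 56 mm diameter; body 105 mm long, blue screw cap 39 mm diameter and 26 mm long at the other end. Origin on its axis half-way along
- vial_1: small clear bottle with blue cap, standing, 48 mm diameter, 95 mm high, origin under its centre
- vial_2: small clear bottle with blue cap, standing, 48 mm diameter, 95 mm high, origin under its centre
- vial_3: small clear bottle with blue cap, standing, 48 mm diameter, 95 mm high, origin under its centre
- beaker: cream plastic beaker, 84 mm diameter, 95 mm high, origin under its centre
- reagent: amber reagent bottle with black cap, standing, 72 mm diameter, 150 mm high, origin under its centre
Not all that is in view belongs to the job. Leave any purple look-alike of the white_a alone.

How it is judged:
By the outcome, as a careful person would: the job done as asked, in the order asked, and still so for the second after the job is handed in, with the robot touching nothing.
It also fails if it takes over 72 s, if anything falls off the work surface, if the arm or the gripper's body presses on something with over 40 N, if the wrist force passes 120 N, or if a joint passes its speed limit or range.

## Robot

A 6-joint arm with a two-finger parallel gripper is mounted at the origin on the work surface. World frame = base frame: x ahead of the robot, y to its left, z up, the work surface at z = 0. Lengths are in m, angles in rad, forces in N, time in s.
With the tool pointing down it reaches from about 0.3 to 0.875 m from the base axis. Payload 6.4 kg.
Tool frame: the origin (TCP) lies between the finger pads; the fingertips stand 19 mm ahead of it and the grasp point (between the pads) is the TCP (ctrl.tips_ahead is the z of the fingertips in the tool frame, in m); z points along the fingers, y is the line along which they close (so a half turn about z gives the same grasp; the last joint's range is limited). The gripper opens to 85 mm and grips with 20 to 120 N. Pads are 22 mm wide; open, the fingers measure 114 mm over their backs; the gripper's body (76 mm by 85 mm) begins 54 mm behind the grasp point. The pads swing forward as they close: fully open they stand 13 mm farther back than shut.
Start: joints at [-1.366, 0.181, 1.607, -0, 1.354, -0.206], TCP at [0.23, -0.527, 0.25] pointing down, gripper open.
Joint ranges: [-2.99, 2.99], [-0.89, 2.07], [0.3, 2.58], [-1.14, 4.28], [0, 2.63], [-3.12, 3.12]. Speed limits (rad/s): [2.57, 2.57, 3.01, 3.14, 3.14, 3.14].

## Interface

Orientations are given as a unit quaternion [w, x, y, z].
In Python, from bench import readout, vision, ctrl gives the robot as it stands.
- The arm moves only by the tool play_rows, never from a script. Its arguments are lists of equal length, an entry for each row: "xyz": the shift along the tool's x, y, z in mm, a list of three; "rot": the turn, a rotation vector about the tool's x, y, z in rad, a list of three; "grip": the opening, from 0 (shut) to 1 (fully open). In form: {"xyz": [[x, y, z], ...], "rot": [[rx, ry, rz], ...], "grip": [grip, ...]}. A call has exactly 10 rows; each row is the pose to reach, as a shift and turn from the pose commanded when the call began, along the tool's axes at that moment; what a row does not reach only later rows make up. A row lasts 1/8 s, in which the tool goes at most 62.5 mm and 10.7 degrees, less where a joint would pass 70% of its speed; a pose out of reach is approached as far as the arm can. A call with a gripper value outside its range is refused whole. The fingers move at their own pace and stop on an object; the grip force is fixed at half the most. Time passes only in rows, so rows that repeat a pose let the fingers close, or fill a call up. It gives the time, the measured TCP pose, the force, the opening and the grip force at its end, in the units of the state.
- readout.get_obs(): the state, without advancing time (a new reading comes with each control period).
- vision.camera(name): name is "scene" or "top"; returns a dict with "color" (384x512x3 uint8, red, green, blue), "depth" (384x512 float32, m along the optical axis (not along the pixel's ray), 0 where there is no reading), "camera_matrix" (3x3 intrinsics, pixels), "extrinsics" (4x4, takes a point from camera to world coordinates). Camera axes: x right, y down, z forward; pixel columns grow to the right and rows downward; lengths in m; the calibration is good to about 2 mm. A picture is of the moment at which its call begins.
- ctrl.hand_in(): hands the job in; it is judged then, once.
The state is a dict: "time_s": time; "q": joint angles; "dq": joint speeds; "joint_efforts": joint torques, N m; "eef_pos": TCP position; "eef_rot": TCP orientation; "wrist_force": force on the tool from outside, world axes, zero at the start; "torque": the same for the moment, N m; "opening": opening from 0.0 (shut) to 1.0 (fully open); "grasp_force": force on a finger pad.
Only numpy, scipy, OpenCV 4.12 (cv2) and the standard library are available. Lean on these libraries where they do the work, as an engineer would, in place of code of your own. Each camera call takes 0.05 s, during which the arm holds its last target. There are 200 camera calls.

## Working session

There is one attempt and no reset: what is moved stays moved. The work goes in short steps, Python scripts to look and compute and a tool call to move; the robot and the scene stay as the last step left them, time stands still between calls to the robot, and variables do not carry over. Pictures are saved under pics/ and viewed, at most 10 in all, crops included, and the job is handed in when it is done.

Besides the shell and the picture viewer there is one more tool, called after "Emit:" as name(argument=value, ...) on one line, values as JSON. play_rows: Moves the arm, as the interface text tells. Its arguments: {"type":"object","properties":{"xyz":{"type":"array","items":{"type":"array","items":{"type":"number"}}},"rot":{"type":"array","items":{"type":"array","items":{"type":"number"}}},"grip":{"type":"array","items":{"type":"number"}}},"required":["xyz","rot","grip"]}

```bash
ls; mkdir -p pics
python3 - <<'E'
from bench import readout, vision, ctrl
import cv2, numpy as np
o=readout.get_obs(); print({k:np.round(v,3) for k,v in o.items()}, ctrl.tips_ahead)
for n in("top","scene"):
    c=vision.camera(n); np.savez(f"{n}.npz",**c); cv2.imwrite(f"pics/{n}.png",cv2.resize(c["color"][...,::-1],(800,600)))
    print(n,c["camera_matrix"],c["extrinsics"].round(3))
E
```

```text
pics
{'time_s': np.float64(0.0), 'q': array([-1.366,  0.182,  1.608,  0.   ,  1.354, -0.206]), 'dq': array([ 0.001,  0.   , -0.   ,  0.   , -0.001,  0.   ]), 'joint_efforts': array([ 1.0000e-03, -4.4487e+01, -3.5133e+01, -0.0000e+00,  9.0000e-03,
        0.0000e+00]), 'eef_pos': array([ 0.23 , -0.527,  0.249]), 'eef_rot': array([-0.001,  0.979,  0.204,  0.   ]), 'wrist_force': array([ 0.615, -0.025, -0.171]), 'torque': array([ 0.006, -0.003,  0.038]), 'grasp_force': np.float64(0.0), 'opening': np.float64(0.998)} 0.019
top [[492.58519467   0.         259.95181845]
 [  0.         492.58519467 189.07338902]
 [  0.           0.           1.        ]] [[ 0.021 -0.996  0.086  0.382]
 [-1.    -0.022 -0.014  0.045]
 [ 0.016 -0.086 -0.996  1.442]
 [ 0.     0.     0.     1.   ]]
scene [[421.18827781   0.         256.2056137 ]
 [  0.         421.18827781 193.68293689]
 [  0.           0.           1.        ]] [[ 0.243  0.811 -0.533  1.249]
 [ 0.97  -0.21   0.124 -0.133]
 [-0.011 -0.547 -0.837  1.292]
 [ 0.     0.     0.     1.   ]]
```

View pics/top.png

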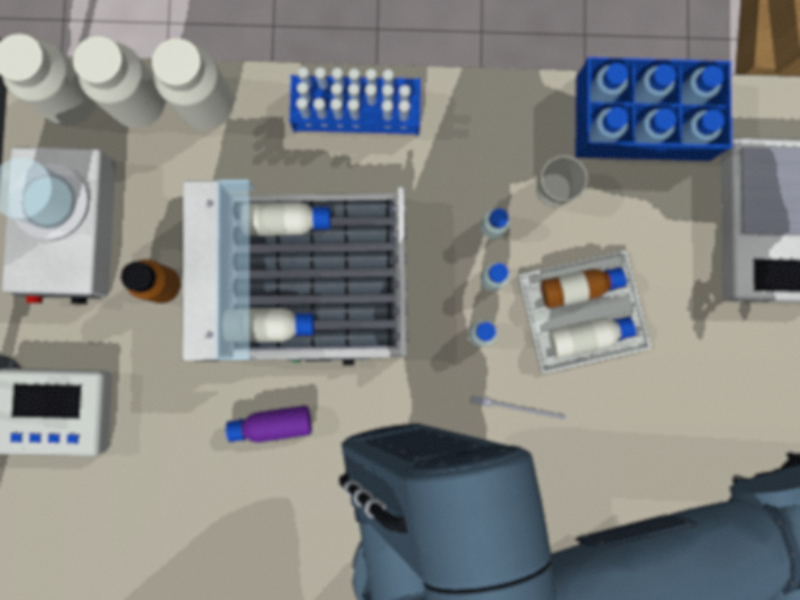

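View pics/scene.png

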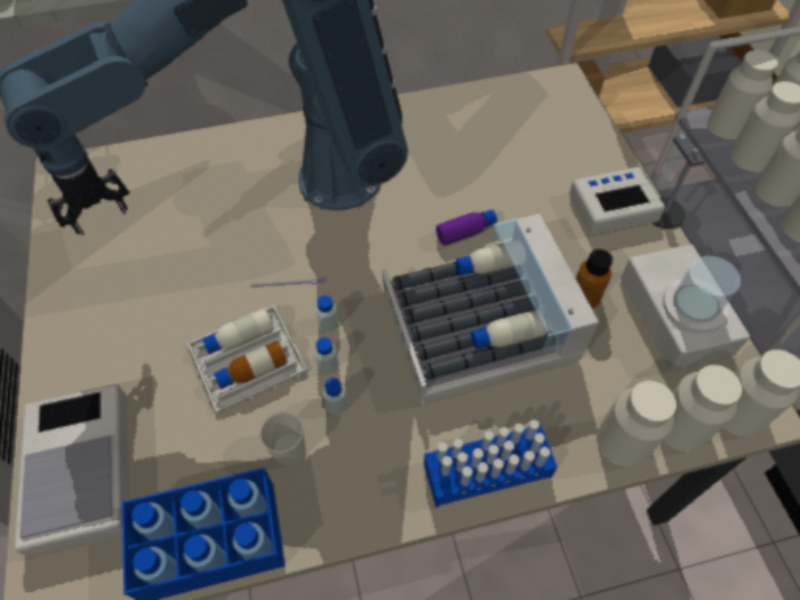

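Pictures (800x600 pixels): the amber bottle lies in the tray's upper slot (top 583,288; blue cap 617,278 pointing to -y). White_c is below it at (590,337). On the mixer, white_b has its cap at (320,218) and white_a at (303,324). The amber candidates are the bottle in the tray at (583,288) and the standing reagent at (150,280) with a black cap; the lying one with a blue cap fits. The purple look-alike at (270,425) is to be left alone.

```bash
cat > h.py <<'E'
import numpy as np, cv2
from bench import readout, vision, ctrl
def cloud(c):
    K=c["camera_matrix"];d=c["depth"];v,u=np.mgrid[:384,:512]
    P=np.stack([(u-K[0,2])/K[0,0]*d,(v-K[1,2])/K[1,1]*d,d],-1)
    E=c["extrinsics"]; W=P@E[:3,:3].T+E[:3,3]; W[d==0]=np.nan; return W
def hsv(c): return cv2.cvtColor(c["color"],cv2.COLOR_RGB2HSV)
E
cat > m.py <<'E'
from h import *
c=dict(np.load("top.npz")); W=cloud(c); H=hsv(c)
z=W[...,2]; s=lambda u0,u1,v0,v1:(slice(int(v0*.64),int(v1*.64)),slice(int(u0*.64),int(u1*.64)))
def box(sl,m,name):
    p=W[sl][m[sl]]; r=cv2.minAreaRect(p[:,:2].astype(np.float32)); print(name,len(p),"c",np.round(r[0],4),"size",np.round(r[1],4),"ang",round(r[2],2),"z",np.percentile(p[:,2],[5,50,95]).round(4))
blue=(H[...,0]>100)&(H[...,0]<130)&(H[...,1]>150)&(H[...,2]>70)
box(s(175,420,170,370),(z>.162)&(z<.178),"housing+guard")
w=(H[...,1]<60)
box(s(175,222,170,370),(z>.160)&(z<.178),"housing")
box(s(380,412,170,370),(z>.09)&(z<.11),"endplate")
box(s(305,340,195,245),blue&(z>.11),"capB"); box(s(290,322,300,345),blue&(z>.11),"capA")
box(s(600,640,255,300),blue&(z>.03),"cap amber"); box(s(612,645,312,348),blue&(z>.03),"cap C")
amb=(z>.045)
box(s(535,606,260,312),amb,"amber body"); box(s(535,616,312,362),amb,"C body")
box(s(510,660,235,385),(z>.004)&(z<.09),"tray")
for n,q in (("v1",(480,515,205,235)),("v2",(480,515,258,290)),("v3",(470,505,315,345))): box(s(*q),z>.08,n)
box(s(535,592,150,205),z>.085,"beaker");
# bodies of mixer bottles
box(s(250,312,190,245),z>.135,"bodyB"); box(s(250,298,300,350),z>.135,"bodyA")
im=cv2.resize(c["color"][int(240*.64):int(375*.64),int(460*.64):int(660*.64),::-1],(800,540),interpolation=cv2.INTER_CUBIC); cv2.imwrite("pics/traycrop.png",im)
E
python3 m.py
```

```text
housing+guard 4805 c [0.5289 0.3471] size [0.3004 0.1111] ang 2.39 z [0.1647 0.1687 0.1729]
housing 2882 c [0.5279 0.3682] size [0.299  0.0671] ang 1.85 z [0.1645 0.1686 0.1728]
endplate 986 c [0.5406 0.0509] size [0.2988 0.0465] ang 1.4 z [0.0915 0.0975 0.1024]
capB 142 c [0.6275 0.1778] size [0.0388 0.0277] ang 1.62 z [0.126  0.1362 0.1428]
capA 144 c [0.4422 0.1995] size [0.0352 0.0249] ang 2.45 z [0.1264 0.1366 0.1433]
cap amber 103 c [ 0.5432 -0.3565] size [0.033  0.0269] ang 14.63 z [0.0536 0.0598 0.0654]
cap C 94 c [ 0.4532 -0.3723] size [0.0321 0.0241] ang 16.39 z [0.0542 0.0604 0.0656]
amber body 764 c [ 0.5236 -0.2792] size [0.0553 0.1167] ang 14.25 z [0.051  0.0665 0.0736]
C body 786 c [ 0.4333 -0.2986] size [0.0551 0.1224] ang 13.27 z [0.051  0.0662 0.0733]
tray 4162 c [ 0.4892 -0.3092] size [0.2803 0.2815] ang 0.56 z [0.0046 0.0237 0.0715]
v1 126 c [ 0.6404 -0.1334] size [0.0322 0.0325] ang 8.54 z [0.0873 0.093  0.0982]
v2 126 c [ 0.5424 -0.1335] size [0.0322 0.031 ] ang 89.09 z [0.0866 0.0932 0.0982]
v3 126 c [ 0.4383 -0.1124] size [0.0327 0.0322] ang 0.7 z [0.0884 0.0941 0.0997]
beaker 142 c [ 0.7139 -0.2477] size [0.0827 0.0821] ang 37.25 z [0.0871 0.092  0.0977]
bodyB 651 c [0.6242 0.2459] size [0.0494 0.1018] ang 1.5 z [0.1369 0.1452 0.1521]
bodyA 483 c [0.4406 0.2513] size [0.0503 0.0771] ang 1.28 z [0.1365 0.1444 0.1513]
```

View pics/traycrop.png

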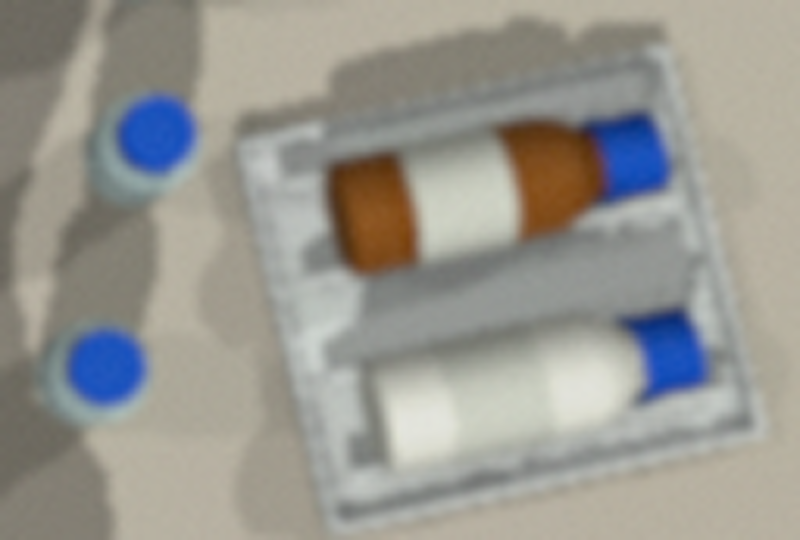

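The crop confirms it: the amber bottle is in the upper slot with its cap to the right (crop 630,155) and white_c is below it. Next I write a helper that converts a world target into tool-frame shifts.

```bash
cat >> h.py <<'E'
from scipy.spatial.transform import Rotation as R
def go(x,y,z,ang):
    """tool pointing down, tool x at ang deg in world; prints shift from the present pose"""
    o=readout.get_obs(); w,*v=o["eef_rot"]; A=R.from_quat([*v,w]); a=np.radians(ang)
    B=R.from_matrix(np.array([[np.cos(a),np.sin(a),0],[np.sin(a),-np.cos(a),0],[0,0,-1]]))
    print("t",round(float(o["time_s"]),2),"pos",o["eef_pos"].round(4),"F",o["wrist_force"].round(1),"open",round(float(o["opening"]),3))
    print("shift mm",(A.inv().apply(np.array([x,y,z])-o["eef_pos"])*1e3).round(1),"rot",(A.inv()*B).as_rotvec().round(4))
E
python3 -c "
from h import *
go(.5224,-.2745,.14,104.2)"
```

```text
t 0.1 pos [ 0.2295 -0.5267  0.2495] F [-0.1  0.8 -0.8] open 1.001
shift mm [ 369.2 -114.1  109.8] rot [-1.0000e-03 -1.4000e-03 -1.4078e+00]
```

Emit:
play_rows(xyz=[[46, -14, 14], [92, -29, 27], [138, -43, 41], [185, -57, 55], [231, -71, 69], [277, -86, 82], [323, -100, 96], [369, -114, 110], [369, -114, 110], [369, -114, 110]], rot=[[0, 0, -0.176], [0, 0, -0.352], [0, 0, -0.528], [0, 0, -0.704], [0, 0, -0.88], [0, 0, -1.056], [0, 0, -1.232], [0, 0, -1.408], [0, 0, -1.408], [0, 0, -1.408]], grip=[1, 1, 1, 1, 1, 0.9, 0.9, 0.9, 0.9, 0.9])

```text
time_s: 1.35
eef_pos: [0.5221, -0.2752, 0.14]
eef_rot: [-0.0, 0.614, 0.789, -0.0]
wrist_force: [0.1, 0.2, 0.2]
opening: 0.901
grasp_force: 0.0
```

```bash
python3 -c "
from h import *
go(.5224,-.2745,.050,104.2)
c=vision.camera('scene');a=c['color'][190:290,90:260,::-1];cv2.imwrite('pics/s2.png',cv2.resize(a,(800,470),interpolation=cv2.INTER_CUBIC))"
```

```text
t 1.35 pos [ 0.5221 -0.2752  0.14  ] F [0.1 0.2 0.2] open 0.901
shift mm [ 0.6  0.5 90. ] rot [-0.0008 -0.0004 -0.0003]
```

View pics/s2.png

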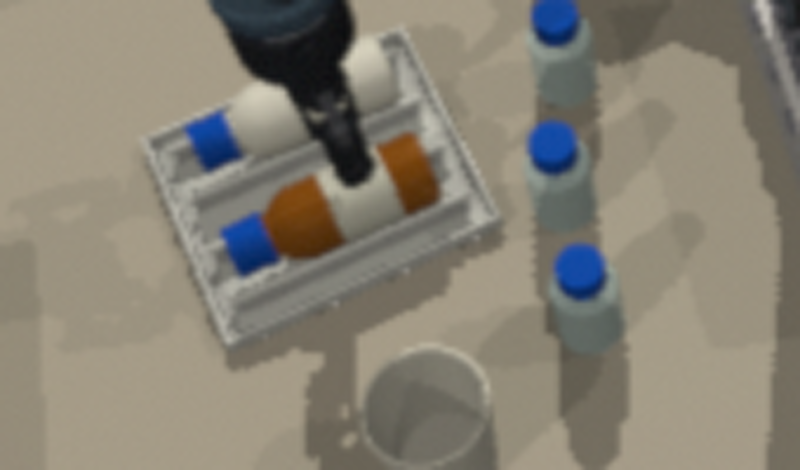

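The tool is over the label, fingers straddling the amber bottle, yaw aligned. Descend and close.

Emit:
play_rows(xyz=[[0, 0, 15], [0, 0, 32], [1, 0, 50], [1, 0, 68], [1, 0, 82], [1, 0, 91], [1, 0, 91], [1, 0, 91], [1, 0, 91], [1, 0, 91]], rot=[[0, 0, 0], [0, 0, 0], [0, 0, 0], [0, 0, 0], [0, 0, 0], [0, 0, 0], [0, 0, 0], [0, 0, 0], [0, 0, 0], [0, 0, 0]], grip=[0.9, 0.9, 0.9, 0.9, 0.9, 0.9, 0.9, 0.75, 0.65, 0.5])

```text
time_s: 2.65
eef_pos: [0.5243, -0.2747, 0.0512]
eef_rot: [0.002, 0.614, 0.789, 0.001]
wrist_force: [5.0, 3.8, 3.8]
opening: 0.632
grasp_force: 62.9
```

Emit:
play_rows(xyz=[[0, 0, 0], [0, 0, 0], [0, 0, 0], [0, 0, -2], [0, 0, -6], [0, 0, -12], [0, 0, -20], [0, 0, -30], [0, 0, -40], [0, 0, -50]], rot=[[0, 0, 0], [0, 0, 0], [0, 0, 0], [0, 0, 0], [0, 0, 0], [0, 0, 0], [0, 0, 0], [0, 0, 0], [0, 0, 0], [0, 0, 0]], grip=[0.4, 0.4, 0.4, 0.4, 0.4, 0.4, 0.4, 0.4, 0.4, 0.4])

```text
time_s: 3.9
eef_pos: [0.5222, -0.2744, 0.1002]
eef_rot: [0.0, 0.614, 0.789, -0.0]
wrist_force: [0.1, 0.3, -2.7]
opening: 0.634
grasp_force: 63.5
```

```bash
python3 -c "
from h import *
print(readout.get_obs()['grasp_force'])
c=vision.camera('top');np.savez('top2.npz',**c);a=c['color'][130:270,250:430,::-1];cv2.imwrite('pics/t3.png',cv2.resize(a,(720,560)))
go(.536,.157,.25,92.2)
go(.5221,-.2752,.25,104.2)"
```

```text
63.47854971885681
t 3.95 pos [ 0.523  -0.2749  0.1016] F [ 0.7 -0.1 -1.7] open 0.637
shift mm [ 415.2  118.9 -149. ] rot [0.0017 0.0019 0.2097]
t 3.95 pos [ 0.523  -0.2749  0.1016] F [ 0.7 -0.1 -1.7] open 0.637
shift mm [  -0.3   -0.7 -148.4] rot [0.0015 0.0021 0.0003]
```

View pics/t3.png

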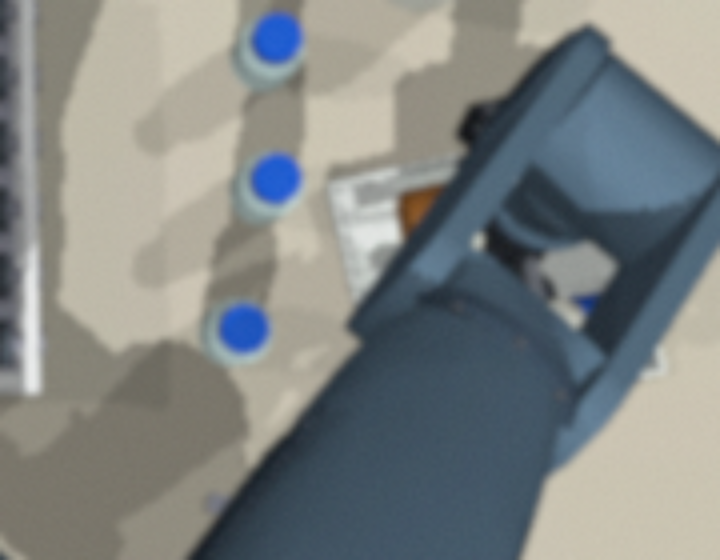

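Amber is held (63 N grip, about 2.7 N weight). In the close-up its base end shows at (415,210), still level with the tray. Lift and carry it over the vials to the mixer.

Emit:
play_rows(xyz=[[0, 0, -15], [0, 0, -40], [5, 1, -70], [20, 6, -95], [45, 13, -115], [80, 23, -120], [120, 34, -120], [160, 46, -120], [200, 57, -120], [240, 69, -120]], rot=[[0, 0, 0], [0, 0, 0], [0, 0, 0], [0, 0, 0.02], [0, 0, 0.04], [0, 0, 0.06], [0, 0, 0.08], [0, 0, 0.1], [0, 0, 0.12], [0, 0, 0.14]], grip=[0.4, 0.4, 0.4, 0.4, 0.4, 0.4, 0.4, 0.4, 0.4, 0.4])

```text
time_s: 5.2
eef_pos: [0.5299, -0.0234, 0.22]
eef_rot: [0.0, 0.668, 0.744, 0.0]
wrist_force: [0.3, 0.1, -2.5]
opening: 0.631
grasp_force: 63.8
```

```bash
python3 -c "
from h import *
go(.536,.157,.22,92.2)"
```

```text
t 5.2 pos [ 0.5299 -0.0234  0.22  ] F [ 0.3  0.1 -2.5] open 0.631
shift mm [178.7  25.3  -0. ] rot [0.0005 0.0001 0.0688]
```

Emit:
play_rows(xyz=[[35, 5, 0], [70, 10, 0], [105, 15, 0], [135, 19, 0], [158, 22, 0], [173, 24, 0], [179, 25, 0], [179, 25, 0], [179, 25, 0], [179, 25, 0]], rot=[[0, 0, 0.01], [0, 0, 0.02], [0, 0, 0.035], [0, 0, 0.05], [0, 0, 0.06], [0, 0, 0.069], [0, 0, 0.069], [0, 0, 0.069], [0, 0, 0.069], [0, 0, 0.069]], grip=[0.4, 0.4, 0.4, 0.4, 0.4, 0.4, 0.4, 0.4, 0.4, 0.4])

```text
time_s: 6.45
eef_pos: [0.5358, 0.1552, 0.2193]
eef_rot: [0.0, 0.694, 0.72, -0.0]
wrist_force: [0.4, 0.4, -3.2]
opening: 0.629
grasp_force: 63.8
```

```bash
python3 -c "
from h import *
go(.536,.157,.1275,92.2)
for n in('top','scene'):
    c=vision.camera(n);np.savez(n+'4.npz',**c)
    a=c['color'];a=a[100:250,100:300] if n=='top' else a[130:260,230:400]
    cv2.imwrite('pics/'+n+'4.png',cv2.resize(a[...,::-1],(760,570),interpolation=cv2.INTER_CUBIC))
a=[cv2.imread('pics/'+n+'4.png') for n in('top','scene')]
cv2.imwrite('pics/both4.png',np.hstack([cv2.resize(i,(400,320)) for i in a]))"
```

```text
t 6.45 pos [0.5358 0.1552 0.2193] F [ 0.4  0.4 -3.2] open 0.629
shift mm [ 1.8  0.3 91.8] rot [-0.0001  0.0001 -0.0003]
```

View pics/both4.png

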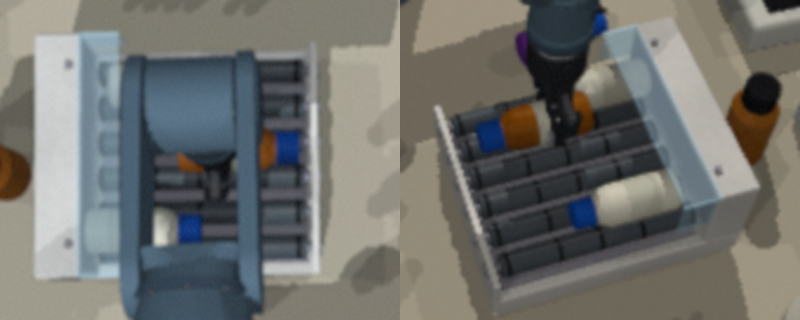

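Top half: the amber cap is at (287,148), above the middle groove. Scene half: cap at (490,137), with the body held level in the fingers. Next I fit cylinders to the amber bottle and to the white ones in each view.

```bash
cat > fit.py <<'E'
from h import *
from scipy.optimize import least_squares
def cyl(W,H,box,blue_only=False,y0=.157,zmin=0):
    """axis of a lying bottle: x,z at y0 and slopes; box x0,x1,y0,y1,z0,z1"""
    x,y,z=W[...,0],W[...,1],W[...,2]
    ins=(x>box[0])&(x<box[1])&(y>box[2])&(y<box[3])&(z>box[4])&(z<box[5])
    h,s,v=H[...,0],H[...,1],H[...,2]
    blue=ins&(h>100)&(h<128)&(s>150)&(v>60)
    am=ins&(((h<16)&(s>120)) if not blue_only else ((s<75)&(v>110)))
    er=lambda m: cv2.erode(m.astype(np.uint8),np.ones((3,3)))>0
    cb=er(blue); bb=er(am); P=np.vstack([W[cb],W[bb]]); r=np.r_[np.full(cb.sum(),.0195),np.full(bb.sum(),.028)]
    def f(p):
        d=np.array([p[2],1,p[3]]);d/=np.linalg.norm(d);q=P-[p[0],y0,p[1]]
        return np.linalg.norm(np.cross(q,d),axis=1)-r
    s0=least_squares(f,[np.median(P[:,0]),np.median(P[:,2])-.02,-.04,0],loss="soft_l1",f_scale=.002)
    return s0.x,cb.sum(),bb.sum(),np.sqrt(np.mean(s0.fun**2)),np.percentile(W[blue][:,1],[2,98])
def report(name,what):
    c=dict(np.load(name)); W=cloud(c);H=hsv(c)
    for n,b,w in what:
        try: p,a,d,e,yy=cyl(W,H,b,w); print(name,n,"x,z mm",(p[:2]*1e3).round(1),"slope deg",np.degrees(p[2:]).round(2),a,d,"rms",round(e*1e3,2),"capy",yy.round(4))
        except Exception as ex: print(name,n,ex)
E
cat > r.py <<'E'
from fit import *
Aa=("amber",(.48,.6,.03,.19,.17,.25),False)
# keep body patch to shoulder-free part for whites
B=("B",(.58,.68,.12,.285,.105,.16),True); A=("A",(.40,.49,.15,.285,.105,.16),True)
report("top4.npz",[Aa,B]); report("scene4.npz",[Aa,B,A]); report("top.npz",[B,A]); report("scene.npz",[B,A])
E
python3 r.py
```

```text
top4.npz amber x,z mm [531.6 192.6] slope deg [ -3.36 -11.55] 104 60 rms 2.82 capy [0.0589 0.0818]
top4.npz B Initial guess is outside of provided bounds
scene4.npz amber x,z mm [532.3 211.2] slope deg [-3.9  -0.42] 66 99 rms 3.2 capy [0.056  0.0817]
scene4.npz B x,z mm [628.3 120.6] slope deg [-1.31  1.39] 70 322 rms 3.16 capy [0.1622 0.1886]
scene4.npz A index -1 is out of bounds for axis 0 with size 0
top.npz B x,z mm [628.7 119.5] slope deg [-2.44  0.93] 96 597 rms 3.05 capy [0.164  0.1889]
top.npz A x,z mm [444.  118.3] slope deg [-2.23  1.31] 102 391 rms 3.45 capy [0.1872 0.2111]
scene.npz B x,z mm [627.9 121.3] slope deg [-1.97  0.93] 73 324 rms 3.34 capy [0.162  0.1884]
scene.npz A x,z mm [444.8 119. ] slope deg [-2.    2.05] 55 196 rms 3.44 capy [0.1852 0.2107]
  return _methods._mean(a, axis=axis, dtype=dtype,
  ret = ret.dtype.type(ret / rcount)
```

```bash
cat > cap.py <<'E'
from fit import *
# cap axis only: fit x,z at cap mid with the direction fixed, r known
def cap(name,box,yaw=2.2):
    c=dict(np.load(name));W=cloud(c);H=hsv(c);x,y,z=W[...,0],W[...,1],W[...,2]
    m=(x>box[0])&(x<box[1])&(y>box[2])&(y<box[3])&(z>box[4])&(z<box[5])&(H[...,0]>100)&(H[...,0]<128)&(H[...,1]>140)&(H[...,2]>50)
    P=W[m];ys=np.percentile(P[:,1],[2,98]);ym=ys.mean();P=P[(abs(P[:,1]-ym)<.010)]
    f=lambda p:np.hypot(P[:,0]+np.tan(np.radians(yaw))*(P[:,1]-ym)-p[0],P[:,2]-p[1])-.0195
    s=least_squares(f,[P[:,0].mean(),P[:,2].mean()-.015],loss="soft_l1",f_scale=.003)
    px=np.percentile(P[:,0],[3,97]);print(name,"x,y,z",round(s.x[0]*1e3,1),round(ym*1e3,1),round(s.x[1]*1e3,1),"edges",(px*1e3).round(1),px.mean().round(4),len(P))
A=(.40,.49,.15,.25,.09,.16);B=(.58,.68,.12,.25,.09,.16)
if __name__=="__main__":
    for n in("top.npz","scene.npz"): cap(n,A);cap(n,B)
    for n in("top4.npz","scene4.npz"): cap(n,(.48,.6,.03,.12,.17,.26))
E
python3 cap.py
```

```text
top.npz x,y,z 442.5 200.2 121.1 edges [424.9 459.5] 0.4422 106
top.npz x,y,z 628.2 177.4 121.0 edges [608.7 651.9] 0.6303 109
scene.npz x,y,z 443.1 198.1 122.9 edges [436.2 463.6] 0.4499 61
scene.npz x,y,z 628.1 175.6 122.9 edges [614.9 648.1] 0.6315 75
top4.npz x,y,z 537.2 70.4 210.8 edges [519.6 554.6] 0.5371 120
scene4.npz x,y,z 538.8 69.2 212.3 edges [530.1 559.4] 0.5447 78
```

The groove line is at about x = 536.5 at this y. Amber is about 1.2 mm short of it, and its axis is 7.3 mm below the TCP. Descend to 3 mm above seating.

Emit:
play_rows(xyz=[[0, 1.2, 10], [0, 1.2, 25], [0, 1.2, 42], [0, 1.2, 58], [0, 1.2, 70], [0, 1.2, 78], [0, 1.2, 83], [0, 1.2, 86], [0, 1.2, 86], [0, 1.2, 86]], rot=[[0, 0, 0], [0, 0, 0], [0, 0, 0], [0, 0, 0], [0, 0, 0], [0, 0, 0], [0, 0, 0], [0, 0, 0], [0, 0, 0], [0, 0, 0]], grip=[0.4, 0.4, 0.4, 0.4, 0.4, 0.4, 0.4, 0.4, 0.4, 0.4])

```text
time_s: 7.8
eef_pos: [0.5372, 0.156, 0.1337]
eef_rot: [0.0, 0.693, 0.721, 0.0]
wrist_force: [0.0, -0.1, -1.8]
opening: 0.638
grasp_force: 63.8
```

```bash
python3 -c "
from cap import *
c=vision.camera('scene');np.savez('scene5.npz',**c)
c=vision.camera('top');np.savez('top5.npz',**c)
for n in ('top5.npz','scene5.npz'): cap(n,(.48,.6,.03,.12,.09,.16))
go(.537,.1552,.1298,92.2)
print(readout.get_obs()['torque'])"
```

```text
top5.npz x,y,z 539.1 70.9 125.4 edges [521.  555.6] 0.5383 100
scene5.npz x,y,z 540.0 69.7 127.9 edges [528.7 560.6] 0.5447 70
t 7.9 pos [0.5371 0.156  0.1337] F [ 0.8  0.3 -2.2] open 0.634
shift mm [-0.8 -0.2  3.9] rot [ 0.0007 -0.      0.0006]
[ 0.04207148 -0.00222685 -0.00509584]
```

Emit:
play_rows(xyz=[[0, 0, 0.5], [0, 0, 1], [0, 0, 1.5], [0, 0, 2], [0, 0, 2.3], [0, 0, 2.6], [0, 0, 2.9], [0, 0, 3.2], [0, 0, 3.2], [0, 0, 3.2]], rot=[[0, 0, 0], [0, 0, 0], [0, 0, 0], [0, 0, 0], [0, 0, 0], [0, 0, 0], [0, 0, 0], [0, 0, 0], [0, 0, 0], [0, 0, 0]], grip=[0.4, 0.4, 0.4, 0.4, 0.4, 0.4, 0.4, 0.4, 0.4, 0.4])

```text
time_s: 9.15
eef_pos: [0.5369, 0.156, 0.1301]
eef_rot: [0.0, 0.693, 0.721, 0.0]
wrist_force: [-0.6, -0.6, -3.1]
opening: 0.633
grasp_force: 63.8
```

```bash
python3 -c "
from h import *
o=readout.get_obs();print(o['wrist_force'],o['torque'],o['eef_pos'])"
```

```text
[-0.62564433 -0.58870422 -3.12413565] [ 0.00797399 -0.00315263 -0.08066322] [0.53691229 0.15596609 0.13011037]
```

Not touching yet; continue in 0.3 mm steps.

Emit:
play_rows(xyz=[[0, 0, 0.2], [0, 0, 0.4], [0, 0, 0.6], [0, 0, 0.8], [0, 0, 1.0], [0, 0, 1.0], [0, 0, 1.0], [0, 0, 1.0], [0, 0, 1.0], [0, 0, 1.0]], rot=[[0, 0, 0], [0, 0, 0], [0, 0, 0], [0, 0, 0], [0, 0, 0], [0, 0, 0], [0, 0, 0], [0, 0, 0], [0, 0, 0], [0, 0, 0]], grip=[0.4, 0.4, 0.4, 0.4, 0.4, 0.4, 0.4, 0.4, 0.4, 0.4])

```text
time_s: 10.4
eef_pos: [0.5374, 0.156, 0.1295]
eef_rot: [0.0, 0.693, 0.721, 0.0]
wrist_force: [3.9, 1.1, 3.7]
opening: 0.641
grasp_force: 64.0
```

```bash
python3 -c "
from cap import *
o=readout.get_obs();print(o['wrist_force'],o['torque'],o['eef_pos'])
c=vision.camera('scene');np.savez('scene5.npz',**c)
c=vision.camera('top');np.savez('top5.npz',**c)
for n in ('top5.npz','scene5.npz'): cap(n,(.48,.6,.03,.12,.09,.16))"
```

```text
[3.90487904 1.14003983 3.70913786] [ 0.11923584 -0.49051999  0.10639348] [0.53742357 0.15602219 0.12950783]
top5.npz x,y,z 538.3 70.9 121.4 edges [521.  556.3] 0.5386 100
scene5.npz x,y,z 540.5 69.5 122.7 edges [529.2 560.1] 0.5447 69
```

The contact force lies along the normal of the -x roller only, so the bottle needs to go a little to +x. Lift 1 mm, shift, lower again.

Emit:
play_rows(xyz=[[0, 0, -0.6], [0, 0, -1.2], [0, 0.4, -1.2], [0, 0.7, -1.2], [0, 0.7, -0.8], [0, 0.7, -0.4], [0, 0.7, -0.2], [0, 0.7, 0], [0, 0.7, 0], [0, 0.7, 0]], rot=[[0, 0, 0], [0, 0, 0], [0, 0, 0], [0, 0, 0], [0, 0, 0], [0, 0, 0], [0, 0, 0], [0, 0, 0], [0, 0, 0], [0, 0, 0]], grip=[0.4, 0.4, 0.4, 0.4, 0.4, 0.4, 0.4, 0.4, 0.4, 0.4])

```text
time_s: 11.75
eef_pos: [0.5375, 0.156, 0.1295]
eef_rot: [0.0, 0.693, 0.721, -0.0]
wrist_force: [-0.7, 1.4, 4.4]
opening: 0.636
grasp_force: 64.5
```

```bash
python3 -c "
from cap import *
o=readout.get_obs();print(o['wrist_force'],o['torque'],o['eef_pos'])"
```

```text
[-0.66544111  1.39252964  4.42242308] [0.13284859 0.12274761 0.05420181] [0.53754578 0.15599674 0.12945611]
```

Forces are now balanced (Fx about 0), so it is seated on both rollers. Open slowly.

Emit:
play_rows(xyz=[[0, 0, -0.2], [0, 0, -0.2], [0, 0, -0.2], [0, 0, -0.2], [0, 0, -0.2], [0, 0, -0.2], [0, 0, -0.2], [0, 0, -0.2], [0, 0, -0.2], [0, 0, -0.2]], rot=[[0, 0, 0], [0, 0, 0], [0, 0, 0], [0, 0, 0], [0, 0, 0], [0, 0, 0], [0, 0, 0], [0, 0, 0], [0, 0, 0], [0, 0, 0]], grip=[0.6, 0.63, 0.64, 0.66, 0.68, 0.7, 0.73, 0.77, 0.81, 0.84])

```text
time_s: 13.0
eef_pos: [0.5376, 0.156, 0.1293]
eef_rot: [0.0, 0.693, 0.721, -0.0]
wrist_force: [0.5, -0.4, -0.7]
opening: 0.838
grasp_force: 0.0
```

```bash
python3 -c "
from cap import *
go(.5375,.156,.23,92.2)
c=vision.camera('scene');np.savez('scene5.npz',**c)
c=vision.camera('top');np.savez('top5.npz',**c)
for n in ('top5.npz','scene5.npz'): cap(n,(.48,.6,.03,.12,.09,.16))"
```

```text
t 13.0 pos [0.5376 0.156  0.1293] F [ 0.5 -0.4 -0.7] open 0.838
shift mm [ 0.000e+00 -1.000e-01 -1.007e+02] rot [-0.      0.      0.0006]
top5.npz x,y,z 538.9 70.9 121.1 edges [521.6 556.2] 0.5389 98
scene5.npz x,y,z 540.4 69.8 122.5 edges [529.3 560.8] 0.5451 71
```

Emit:
play_rows(xyz=[[0, 0, -8], [0, 0, -30], [0, 0, -55], [-10, 0, -70], [-40, 0, -70], [-75, 0, -70], [-105, 0, -70], [-122, 0, -70], [-128, 0, -70], [-128, 0, -70]], rot=[[0, 0, 0], [0, 0, 0], [0, 0, 0], [0, 0, 0], [0, 0, 0], [0, 0, 0], [0, 0, 0], [0, 0, 0], [0, 0, 0], [0, 0, 0]], grip=[0.84, 0.84, 0.84, 0.84, 0.84, 0.8, 0.5, 0.2, 0, 0])

```text
time_s: 14.35
eef_pos: [0.5426, 0.0282, 0.1993]
eef_rot: [-0.0, 0.693, 0.721, 0.0]
wrist_force: [-0.7, 0.5, -0.8]
opening: 0.001
grasp_force: 0.0
```

```bash
python3 -c "
from cap import *
go(.5424,.030,.127,92.2)
c=vision.camera('scene');np.savez('scene6.npz',**c)
c=vision.camera('top');np.savez('top6.npz',**c)
for n in ('top6.npz','scene6.npz'): cap(n,(.48,.6,.03,.12,.09,.16));cap(n,B);cap(n,A)
a=c['color'][100:250,100:300];b=np.load('scene6.npz')['color'][130:260,230:400]
cv2.imwrite('pics/both6.png',np.hstack([cv2.resize(i,(400,320)) for i in (a,b)])[...,::-1])"
```

```text
t 14.35 pos [0.5426 0.0282 0.1993] F [-0.7  0.5 -0.8] open 0.001
shift mm [ 1.8 -0.1 72.3] rot [-0.0001 -0.0003  0.0002]
top6.npz x,y,z 539.8 72.5 121.0 edges [521.4 549.7] 0.5356 87
top6.npz x,y,z 628.1 177.3 120.9 edges [609.2 652.2] 0.6307 109
top6.npz x,y,z 442.7 199.8 120.8 edges [424.9 459.3] 0.4421 104
scene6.npz x,y,z 540.7 69.6 123.0 edges [529.4 560.9] 0.5451 69
scene6.npz x,y,z 628.3 175.5 123.0 edges [614.4 647.9] 0.6312 73
scene6.npz x,y,z 443.5 198.6 122.5 edges [436.9 463.8] 0.4503 56
```

View pics/both6.png

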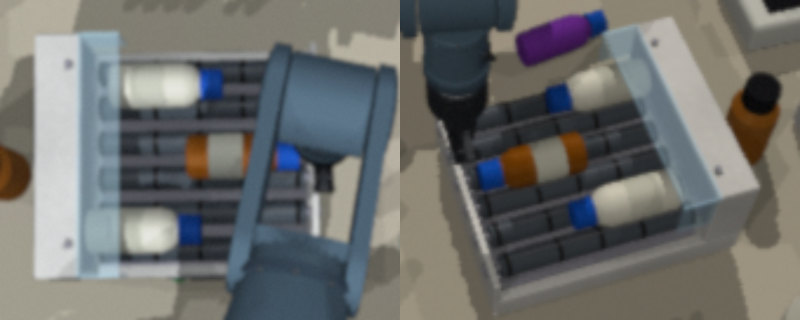

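The bottle lies straight in the free groove (top half: body 225,157, cap 288,157), clear of the guard. The closed fingers stand behind its cap. Lower them.

Emit:
play_rows(xyz=[[0, 0, 10], [0, 0, 25], [0, 0, 42], [0, 0, 57], [0, 0, 67], [0, 0, 72], [0, 0, 72], [2, 0, 72], [5, 0, 72], [8, 0, 72]], rot=[[0, 0, 0], [0, 0, 0], [0, 0, 0], [0, 0, 0], [0, 0, 0], [0, 0, 0], [0, 0, 0], [0, 0, 0], [0, 0, 0], [0, 0, 0]], grip=[0, 0, 0, 0, 0, 0, 0, 0, 0, 0])

```text
time_s: 15.7
eef_pos: [0.5425, 0.0363, 0.1277]
eef_rot: [0.0, 0.693, 0.721, 0.0]
wrist_force: [-0.0, 0.0, -0.7]
opening: -0.0
grasp_force: 0.0
```

Emit:
play_rows(xyz=[[1.5, 0, 0], [3, 0, 0], [4.5, 0, 0], [6, 0, 0], [7.5, 0, 0], [9, 0, 0], [10.5, 0, 0], [12, 0, 0], [13.5, 0, 0], [15, 0, 0]], rot=[[0, 0, 0], [0, 0, 0], [0, 0, 0], [0, 0, 0], [0, 0, 0], [0, 0, 0], [0, 0, 0], [0, 0, 0], [0, 0, 0], [0, 0, 0]], grip=[0, 0, 0, 0, 0, 0, 0, 0, 0, 0])

```text
time_s: 16.95
eef_pos: [0.5417, 0.051, 0.1273]
eef_rot: [0.0, 0.693, 0.721, -0.0]
wrist_force: [-0.3, -1.6, -0.2]
opening: 0.0
grasp_force: 0.8
```

```bash
cat > look.py <<'E'
from cap import *
import sys
o=readout.get_obs();print(o['time_s'],o['wrist_force'].round(2),o['eef_pos'].round(4))
for n in('top','scene'):
    c=vision.camera(n);np.savez(n+'7.npz',**c)
    for nm,b in (("amber",(.5,.58,.03,.24,.09,.16)),("B",(.58,.68,.12,.28,.09,.16)),("A",A)):
        try: print(nm,end=" ");cap(n+'7.npz',b)
        except Exception as e: print(e)
E
python3 look.py
```

```text
16.95 [-0.32 -1.6  -0.24] [0.5417 0.051  0.1273]
amber top7.npz x,y,z 539.5 81.4 122.7 edges [520.6 529.9] 0.5252 15
B top7.npz x,y,z 628.1 177.3 121.0 edges [609.1 652.3] 0.6307 108
A top7.npz x,y,z 442.7 199.4 121.1 edges [424.8 459.4] 0.4421 109
amber scene7.npz x,y,z 540.3 78.9 122.5 edges [527.5 561.1] 0.5443 51
B scene7.npz x,y,z 628.1 175.6 122.9 edges [618.  648.7] 0.6333 75
A scene7.npz x,y,z 442.9 198.1 122.8 edges [437.9 463.2] 0.4506 59
```

Contact made (1.6 N). Push along the groove.

Emit:
play_rows(xyz=[[2, 0, 0], [5, 0, 0], [8.5, 0, 0], [12, 0, 0], [15.5, 0, 0], [19, 0, 0], [22.5, 0, 0], [26, 0, 0], [28.5, 0, 0], [30, 0, 0]], rot=[[0, 0, 0], [0, 0, 0], [0, 0, 0], [0, 0, 0], [0, 0, 0], [0, 0, 0], [0, 0, 0], [0, 0, 0], [0, 0, 0], [0, 0, 0]], grip=[0, 0, 0, 0, 0, 0, 0, 0, 0, 0])

```text
time_s: 18.3
eef_pos: [0.5405, 0.0812, 0.1273]
eef_rot: [-0.0, 0.693, 0.721, -0.0]
wrist_force: [0.8, -1.8, -0.7]
opening: 0.001
grasp_force: 0.9
```

```bash
python3 look.py; python3 -c "
from h import *
go(.5375-.0385*(.111-.156),.111,.1275,92.2)"
```

```text
18.3 [ 0.82 -1.77 -0.68] [0.5405 0.0812 0.1273]
amber top7.npz x,y,z 540.3 113.3 124.0 edges [520.3 524.6] 0.5225 6
B top7.npz x,y,z 628.8 181.3 121.1 edges [609.1 652.1] 0.6306 90
A top7.npz x,y,z 442.0 202.5 121.5 edges [424.8 459.4] 0.4421 100
amber scene7.npz x,y,z 540.3 109.2 122.6 edges [530.9 560.3] 0.5456 42
B scene7.npz x,y,z 628.2 175.1 122.5 edges [614.7 648.4] 0.6316 76
A scene7.npz x,y,z 443.2 198.4 122.2 edges [437.6 464.5] 0.4511 58
t 18.4 pos [0.5405 0.0813 0.1273] F [ 1.5  0.7 -0.2] open 0.002
shift mm [29.7 -0.1 -0.2] rot [-0.0001 -0.0003  0.0007]
```

Emit:
play_rows(xyz=[[2, 0, 0], [5, 0, 0], [8.5, 0, 0], [12, 0, 0], [15.5, 0, 0], [19, 0, 0], [22.5, 0, 0], [26, 0, 0], [29.5, 0, 0], [33, 0, 0]], rot=[[0, 0, 0], [0, 0, 0], [0, 0, 0], [0, 0, 0], [0, 0, 0], [0, 0, 0], [0, 0, 0], [0, 0, 0], [0, 0, 0], [0, 0, 0]], grip=[0, 0, 0, 0, 0, 0, 0, 0, 0, 0])

```text
time_s: 19.65
eef_pos: [0.5392, 0.1143, 0.1273]
eef_rot: [-0.0, 0.693, 0.721, -0.0]
wrist_force: [0.3, -2.6, 0.3]
opening: -0.005
grasp_force: 0.9
```

Emit:
play_rows(xyz=[[3.5, 0, 0], [7, 0, 0], [10.5, 0, 0], [14, 0, 0], [17.5, 0, 0], [21, 0, 0], [24.5, 0, 0], [28, 0, 0], [30.5, 0, 0], [32, 0, 0]], rot=[[0, 0, 0], [0, 0, 0], [0, 0, 0], [0, 0, 0], [0, 0, 0], [0, 0, 0], [0, 0, 0], [0, 0, 0], [0, 0, 0], [0, 0, 0]], grip=[0, 0, 0, 0, 0, 0, 0, 0, 0, 0])

```text
time_s: 20.9
eef_pos: [0.538, 0.1462, 0.1273]
eef_rot: [-0.0, 0.693, 0.721, -0.0]
wrist_force: [-0.3, -1.3, -0.2]
opening: -0.003
grasp_force: 0.9
```

```bash
python3 look.py; python3 -c "
from h import *
go(.5375-.0385*(.168-.156),.168,.1275,92.2)"
```

```text
20.9 [-0.34 -1.28 -0.22] [0.538  0.1462 0.1273]
amber top7.npz x,y,z 496.8 181.1 127.2 edges [516.  516.2] 0.5161 2
B top7.npz x,y,z 640.4 178.6 115.7 edges [636.1 652.7] 0.6444 29
A top7.npz x,y,z 441.5 200.0 122.3 edges [448.  459.7] 0.4539 40
amber scene7.npz x,y,z 536.1 177.2 123.0 edges [532.5 556.2] 0.5444 27
B scene7.npz x,y,z 628.7 175.3 123.0 edges [618.6 648.8] 0.6337 71
A index -1 is out of bounds for axis 0 with size 0
t 21.0 pos [0.538  0.1463 0.1273] F [-0.5 -0.4 -1. ] open 0.0
shift mm [21.7 -0.1 -0.2] rot [ 0.     -0.0003  0.0007]
```

Emit:
play_rows(xyz=[[2, 0, 0], [5, 0, 0], [8, 0, 0], [11, 0, 0], [13, 0, 0], [15, 0, 0], [16, 0, 0], [17, 0, 0], [18, 0, 0], [18.5, 0, 0]], rot=[[0, 0, 0], [0, 0, 0], [0, 0, 0], [0, 0, 0], [0, 0, 0], [0, 0, 0], [0, 0, 0], [0, 0, 0], [0, 0, 0], [0, 0, 0]], grip=[0, 0, 0, 0, 0, 0, 0, 0, 0, 0])

```text
time_s: 22.25
eef_pos: [0.5372, 0.1645, 0.1273]
eef_rot: [-0.0, 0.693, 0.721, -0.0]
wrist_force: [-1.9, -2.0, 0.8]
opening: 0.002
grasp_force: 0.9
```

Emit:
play_rows(xyz=[[0.4, 0, 0], [0.8, 0, 0], [1.2, 0, 0], [1.6, 0, 0], [2, 0, 0], [2.4, 0, 0], [2.8, 0, 0], [3.2, 0, 0], [3.2, 0, 0], [3.2, 0, 0]], rot=[[0, 0, 0], [0, 0, 0], [0, 0, 0], [0, 0, 0], [0, 0, 0], [0, 0, 0], [0, 0, 0], [0, 0, 0], [0, 0, 0], [0, 0, 0]], grip=[0, 0, 0, 0, 0, 0, 0, 0, 0, 0])

```text
time_s: 23.5
eef_pos: [0.5372, 0.1677, 0.1273]
eef_rot: [-0.0, 0.693, 0.721, 0.0]
wrist_force: [0.3, -1.6, 0.6]
opening: 0.0
grasp_force: 0.6
```

Emit:
play_rows(xyz=[[0.4, 0, 0], [0.8, 0, 0], [1.2, 0, 0], [1.6, 0, 0], [1.9, 0, 0], [2.2, 0, 0], [2.5, 0, 0], [2.5, 0, 0], [2.5, 0, 0], [2.5, 0, 0]], rot=[[0, 0, 0], [0, 0, 0], [0, 0, 0], [0, 0, 0], [0, 0, 0], [0, 0, 0], [0, 0, 0], [0, 0, 0], [0, 0, 0], [0, 0, 0]], grip=[0, 0, 0, 0, 0, 0, 0, 0, 0, 0])

```text
time_s: 24.75
eef_pos: [0.537, 0.1702, 0.1273]
eef_rot: [-0.0, 0.693, 0.721, 0.0]
wrist_force: [0.1, -1.5, -0.2]
opening: -0.001
grasp_force: 0.7
```

```bash
python3 look.py
```

```text
24.75 [ 0.08 -1.54 -0.19] [0.537  0.1702 0.1273]
amber index -1 is out of bounds for axis 0 with size 0
B top7.npz x,y,z 638.3 179.2 115.3 edges [639.1 652.7] 0.6459 22
A top7.npz x,y,z 440.9 199.9 123.0 edges [448.1 459.4] 0.4537 39
amber scene7.npz x,y,z 536.5 201.6 123.0 edges [530.5 555.7] 0.5431 20
B scene7.npz x,y,z 628.5 175.9 122.6 edges [617.1 649. ] 0.6331 74
A index -1 is out of bounds for axis 0 with size 0
```

The stop face is yawed 2.2°, so amber's home is about 3.6 mm further than white_a's y. Continue in small steps.

Emit:
play_rows(xyz=[[0.4, 0, 0], [0.8, 0, 0], [1.2, 0, 0], [1.6, 0, 0], [1.9, 0, 0], [2.2, 0, 0], [2.5, 0, 0], [2.5, 0, 0], [2.5, 0, 0], [2.5, 0, 0]], rot=[[0, 0, 0], [0, 0, 0], [0, 0, 0], [0, 0, 0], [0, 0, 0], [0, 0, 0], [0, 0, 0], [0, 0, 0], [0, 0, 0], [0, 0, 0]], grip=[0, 0, 0, 0, 0, 0, 0, 0, 0, 0])

```text
time_s: 26.1
eef_pos: [0.537, 0.1727, 0.1273]
eef_rot: [-0.0, 0.693, 0.721, 0.0]
wrist_force: [-0.5, -0.5, -0.2]
opening: 0.002
grasp_force: 0.7
```

Emit:
play_rows(xyz=[[0.2, 0, 0], [0.4, 0, 0], [0.6, 0, 0], [0.8, 0, 0], [1.0, 0, 0], [1.2, 0, 0], [1.2, 0, 0], [1.2, 0, 0], [1.2, 0, 0], [1.2, 0, 0]], rot=[[0, 0, 0], [0, 0, 0], [0, 0, 0], [0, 0, 0], [0, 0, 0], [0, 0, 0], [0, 0, 0], [0, 0, 0], [0, 0, 0], [0, 0, 0]], grip=[0, 0, 0, 0, 0, 0, 0, 0, 0, 0])

```text
time_s: 27.35
eef_pos: [0.5369, 0.1739, 0.1273]
eef_rot: [-0.0, 0.693, 0.721, 0.0]
wrist_force: [-0.1, -1.1, 0.1]
opening: 0.003
grasp_force: 0.7
```

Emit:
play_rows(xyz=[[0.2, 0, 0], [0.4, 0, 0], [0.6, 0, 0], [0.8, 0, 0], [1.0, 0, 0], [1.2, 0, 0], [1.4, 0, 0], [1.6, 0, 0], [1.6, 0, 0], [1.6, 0, 0]], rot=[[0, 0, 0], [0, 0, 0], [0, 0, 0], [0, 0, 0], [0, 0, 0], [0, 0, 0], [0, 0, 0], [0, 0, 0], [0, 0, 0], [0, 0, 0]], grip=[0, 0, 0, 0, 0, 0, 0, 0, 0, 0])

```text
time_s: 28.6
eef_pos: [0.5368, 0.1755, 0.1273]
eef_rot: [-0.0, 0.693, 0.721, 0.0]
wrist_force: [-0.8, -1.2, 0.6]
opening: -0.003
grasp_force: 0.8
```

```bash
python3 look.py | grep -v top
```

```text
28.6 [-0.82 -1.23  0.59] [0.5368 0.1755 0.1273]
amber index -1 is out of bounds for axis 0 with size 0
amber scene7.npz x,y,z 534.9 207.1 122.7 edges [532.6 555.4] 0.544 21
B scene7.npz x,y,z 628.2 175.4 122.8 edges [617.2 648.3] 0.6327 73
A index -1 is out of bounds for axis 0 with size 0
```

Emit:
play_rows(xyz=[[0.2, 0, 0], [0.4, 0, 0], [0.6, 0, 0], [0.8, 0, 0], [1.0, 0, 0], [1.2, 0, 0], [1.4, 0, 0], [1.6, 0, 0], [1.6, 0, 0], [1.6, 0, 0]], rot=[[0, 0, 0], [0, 0, 0], [0, 0, 0], [0, 0, 0], [0, 0, 0], [0, 0, 0], [0, 0, 0], [0, 0, 0], [0, 0, 0], [0, 0, 0]], grip=[0, 0, 0, 0, 0, 0, 0, 0, 0, 0])

```text
time_s: 29.95
eef_pos: [0.5368, 0.1771, 0.1273]
eef_rot: [-0.0, 0.693, 0.721, 0.0]
wrist_force: [-0.3, -0.8, 0.3]
opening: 0.001
grasp_force: 0.8
```

Emit:
play_rows(xyz=[[0.2, 0, 0], [0.4, 0, 0], [0.6, 0, 0], [0.8, 0, 0], [1.0, 0, 0], [1.2, 0, 0], [1.4, 0, 0], [1.6, 0, 0], [1.6, 0, 0], [1.6, 0, 0]], rot=[[0, 0, 0], [0, 0, 0], [0, 0, 0], [0, 0, 0], [0, 0, 0], [0, 0, 0], [0, 0, 0], [0, 0, 0], [0, 0, 0], [0, 0, 0]], grip=[0, 0, 0, 0, 0, 0, 0, 0, 0, 0])

```text
time_s: 31.2
eef_pos: [0.5367, 0.1787, 0.1273]
eef_rot: [-0.0, 0.693, 0.721, 0.0]
wrist_force: [-0.8, -1.6, 0.5]
opening: 0.002
grasp_force: 0.8
```

Emit:
play_rows(xyz=[[0.2, 0, 0], [0.4, 0, 0], [0.6, 0, 0], [0.8, 0, 0], [1.0, 0, 0], [1.2, 0, 0], [1.4, 0, 0], [1.6, 0, 0], [1.6, 0, 0], [1.6, 0, 0]], rot=[[0, 0, 0], [0, 0, 0], [0, 0, 0], [0, 0, 0], [0, 0, 0], [0, 0, 0], [0, 0, 0], [0, 0, 0], [0, 0, 0], [0, 0, 0]], grip=[0, 0, 0, 0, 0, 0, 0, 0, 0, 0])

```text
time_s: 32.45
eef_pos: [0.5367, 0.1803, 0.1273]
eef_rot: [-0.0, 0.693, 0.721, 0.0]
wrist_force: [-0.6, -1.9, 1.0]
opening: 0.003
grasp_force: 0.8
```

Emit:
play_rows(xyz=[[0.3, 0, 0], [0.6, 0, 0], [0.8, 0, 0], [1.0, 0, 0], [1.2, 0, 0], [1.4, 0, 0], [1.6, 0, 0], [1.8, 0, 0], [2.0, 0, 0], [2.0, 0, 0]], rot=[[0, 0, 0], [0, 0, 0], [0, 0, 0], [0, 0, 0], [0, 0, 0], [0, 0, 0], [0, 0, 0], [0, 0, 0], [0, 0, 0], [0, 0, 0]], grip=[0, 0, 0, 0, 0, 0, 0, 0, 0, 0])

```text
time_s: 33.7
eef_pos: [0.5366, 0.1809, 0.1273]
eef_rot: [0.001, 0.693, 0.721, -0.001]
wrist_force: [-0.9, -8.5, 0.9]
opening: 0.001
grasp_force: 4.5
```

```bash
python3 look.py | grep -v top; python3 -c "
import cv2,numpy as np
a=np.load('scene7.npz')['color'][130:240,260:390]
cv2.imwrite('pics/s7.png',cv2.resize(a,(780,660),interpolation=cv2.INTER_CUBIC)[:600,:,::-1])"
```

```text
33.7 [-0.86 -8.47  0.87] [0.5366 0.1809 0.1273]
amber index -1 is out of bounds for axis 0 with size 0
amber scene7.npz x,y,z 534.3 211.2 122.7 edges [531.8 550.5] 0.5411 16
B scene7.npz x,y,z 628.8 175.4 122.8 edges [617.  648.5] 0.6328 75
A index -1 is out of bounds for axis 0 with size 0
```

View pics/s7.png

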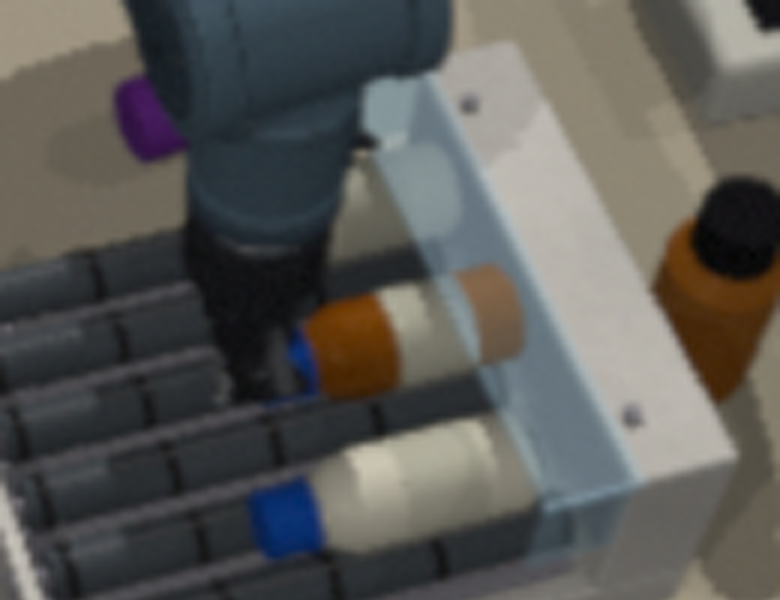

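The amber bottle's base is under the guard against the housing (490,310), and the force rose to 8.5 N at the stop. Back off and go behind white_b's cap (285,520).

Emit:
play_rows(xyz=[[-2, 0, 0], [-6, 0, 0], [-14, 0, 0], [-24, 0, -8], [-36, 0, -35], [-46.5, 10, -65], [-46.5, 35, -68], [-46.5, 65, -68], [-46.5, 87, -68], [-46.5, 92, -68]], rot=[[0, 0, 0], [0, 0, 0], [0, 0, 0], [0, 0, 0], [0, 0, 0], [0, 0, 0], [0, 0, 0], [0, 0, 0], [0, 0, 0], [0, 0, 0]], grip=[0, 0, 0, 0, 0, 0, 0, 0, 0, 0])

```text
time_s: 35.05
eef_pos: [0.6313, 0.1387, 0.1957]
eef_rot: [0.0, 0.693, 0.721, 0.0]
wrist_force: [-1.2, 0.5, 0.2]
opening: 0.002
grasp_force: 0.0
```

```bash
python3 look.py; python3 -c "
from h import *
go(.6302,.138,.1275,92.2)"
```

```text
35.05 [-1.19  0.46  0.16] [0.6313 0.1387 0.1957]
amber index -1 is out of bounds for axis 0 with size 0
B top7.npz x,y,z 628.8 177.3 121.2 edges [608.8 635.4] 0.6221 75
A index -1 is out of bounds for axis 0 with size 0
amber scene7.npz x,y,z 534.7 214.7 119.7 edges [552.2 554.9] 0.5535 4
B scene7.npz x,y,z 629.1 175.7 123.2 edges [627.7 649.3] 0.6385 58
A index -1 is out of bounds for axis 0 with size 0
t 35.15 pos [0.6302 0.139  0.1953] F [ 0.2 -0.2  0.4] open -0.003
shift mm [-1.  -0.  67.8] rot [-0.0004 -0.      0.0003]
```

Emit:
play_rows(xyz=[[0, 0, 10], [0, 0, 27], [0, 0, 45], [0, 0, 58], [0, 0, 65], [0, 0, 68], [1, 0, 68], [3, 0, 68], [5, 0, 68], [7, 0, 68]], rot=[[0, 0, 0], [0, 0, 0], [0, 0, 0], [0, 0, 0], [0, 0, 0], [0, 0, 0], [0, 0, 0], [0, 0, 0], [0, 0, 0], [0, 0, 0]], grip=[0, 0, 0, 0, 0, 0, 0, 0, 0, 0])

```text
time_s: 36.4
eef_pos: [0.6302, 0.1466, 0.1276]
eef_rot: [0.0, 0.693, 0.721, 0.0]
wrist_force: [0.5, -0.0, -0.5]
opening: 0.003
grasp_force: 0.0
```

Emit:
play_rows(xyz=[[2, 0, 0], [4, 0, 0], [5.5, 0, 0], [7, 0, 0], [8.5, 0, 0], [10, 0, 0], [12, 0, 0], [14, 0, 0], [16, 0, 0], [18, 0, 0]], rot=[[0, 0, 0], [0, 0, 0], [0, 0, 0], [0, 0, 0], [0, 0, 0], [0, 0, 0], [0, 0, 0], [0, 0, 0], [0, 0, 0], [0, 0, 0]], grip=[0, 0, 0, 0, 0, 0, 0, 0, 0, 0])

```text
time_s: 37.65
eef_pos: [0.6293, 0.1645, 0.1273]
eef_rot: [0.0, 0.693, 0.721, 0.0]
wrist_force: [-0.4, -1.7, -0.0]
opening: 0.0
grasp_force: 0.6
```

Emit:
play_rows(xyz=[[2, 0, 0], [4, 0, 0], [6.5, 0, 0], [9, 0, 0], [11, 0, 0], [12.5, 0, 0], [13.5, 0, 0], [14.5, 0, 0], [15.5, 0, 0], [16, 0, 0]], rot=[[0, 0, 0], [0, 0, 0], [0, 0, 0], [0, 0, 0], [0, 0, 0], [0, 0, 0], [0, 0, 0], [0, 0, 0], [0, 0, 0], [0, 0, 0]], grip=[0, 0, 0, 0, 0, 0, 0, 0, 0, 0])

```text
time_s: 38.9
eef_pos: [0.6287, 0.1804, 0.1273]
eef_rot: [-0.0, 0.693, 0.721, -0.0]
wrist_force: [-1.8, -1.2, -0.1]
opening: 0.002
grasp_force: 0.7
```

Emit:
play_rows(xyz=[[0.3, 0, 0], [0.6, 0, 0], [0.9, 0, 0], [1.2, 0, 0], [1.5, 0, 0], [1.8, 0, 0], [2.1, 0, 0], [2.4, 0, 0], [2.6, 0, 0], [2.6, 0, 0]], rot=[[0, 0, 0], [0, 0, 0], [0, 0, 0], [0, 0, 0], [0, 0, 0], [0, 0, 0], [0, 0, 0], [0, 0, 0], [0, 0, 0], [0, 0, 0]], grip=[0, 0, 0, 0, 0, 0, 0, 0, 0, 0])

```text
time_s: 40.15
eef_pos: [0.6286, 0.183, 0.1273]
eef_rot: [0.0, 0.693, 0.721, 0.0]
wrist_force: [0.0, -1.5, -0.2]
opening: -0.004
grasp_force: 0.6
```

Emit:
play_rows(xyz=[[0.2, 0, 0], [0.4, 0, 0], [0.6, 0, 0], [0.8, 0, 0], [1.0, 0, 0], [1.2, 0, 0], [1.4, 0, 0], [1.6, 0, 0], [1.8, 0, 0], [1.8, 0, 0]], rot=[[0, 0, 0], [0, 0, 0], [0, 0, 0], [0, 0, 0], [0, 0, 0], [0, 0, 0], [0, 0, 0], [0, 0, 0], [0, 0, 0], [0, 0, 0]], grip=[0, 0, 0, 0, 0, 0, 0, 0, 0, 0])

```text
time_s: 41.4
eef_pos: [0.6286, 0.1846, 0.1273]
eef_rot: [0.0, 0.693, 0.721, -0.0]
wrist_force: [0.1, -2.2, -0.1]
opening: -0.001
grasp_force: 1.1
```

Emit:
play_rows(xyz=[[0.2, 0, 0], [0.4, 0, 0], [0.6, 0, 0], [0.8, 0, 0], [1.0, 0, 0], [1.2, 0, 0], [1.2, 0, 0], [1.2, 0, 0], [1.2, 0, 0], [1.2, 0, 0]], rot=[[0, 0, 0], [0, 0, 0], [0, 0, 0], [0, 0, 0], [0, 0, 0], [0, 0, 0], [0, 0, 0], [0, 0, 0], [0, 0, 0], [0, 0, 0]], grip=[0, 0, 0, 0, 0, 0, 0, 0, 0, 0])

```text
time_s: 42.65
eef_pos: [0.6286, 0.1847, 0.1273]
eef_rot: [0.001, 0.693, 0.721, -0.001]
wrist_force: [-0.5, -7.8, 0.3]
opening: -0.003
grasp_force: 3.8
```

White_b is against the stop (7.8 N). Back off, lift and get clear.

Emit:
play_rows(xyz=[[-2, 0, 0], [-6, 0, 0], [-14, 0, 0], [-26, 0, -5], [-40, 0, -25], [-60, 0, -55], [-90, 0, -85], [-125, 0, -110], [-165, 0, -125], [-205, 0, -130]], rot=[[0, 0, 0], [0, 0, 0], [0, 0, 0], [0, 0, 0], [0, 0, 0], [0, 0, 0], [0, 0, 0], [0, 0, 0], [0, 0, 0], [0, 0, 0]], grip=[0, 0, 0, 0, 0, 0, 0, 0, 0, 0])

```text
time_s: 43.9
eef_pos: [0.6373, -0.0211, 0.261]
eef_rot: [0.002, 0.693, 0.721, 0.001]
wrist_force: [0.3, -0.3, 0.6]
opening: -0.001
grasp_force: 0.0
```

Emit:
play_rows(xyz=[[-30, 0, 0], [-60, 0, 0], [-90, 0, 0], [-115, 0, 0], [-130, 0, 0], [-135, 0, 0], [-135, 0, 0], [-135, 0, 0], [-135, 0, 0], [-135, 0, 0]], rot=[[0, 0, 0], [0, 0, 0], [0, 0, 0], [0, 0, 0], [0, 0, 0], [0, 0, 0], [0, 0, 0], [0, 0, 0], [0, 0, 0], [0, 0, 0]], grip=[0, 0, 0, 0, 0, 0, 0, 0, 0, 0])

```text
time_s: 45.15
eef_pos: [0.6418, -0.1533, 0.2573]
eef_rot: [-0.0, 0.693, 0.721, 0.0]
wrist_force: [0.1, 1.5, 0.4]
opening: -0.001
grasp_force: 0.0
```

```bash
python3 look.py; python3 -c "
import cv2,numpy as np
from cap import *
for n in ('top7.npz','scene7.npz'): cap(n,(.5,.58,.15,.25,.09,.16))
a=np.load('top7.npz')['color'][100:250,100:300];b=np.load('scene7.npz')['color'][130:260,230:400]
cv2.imwrite('pics/both8.png',np.hstack([cv2.resize(i,(400,320)) for i in (a,b)])[...,::-1])"
```

```text
45.15 [0.09 1.55 0.36] [ 0.6418 -0.1533  0.2573]
amber top7.npz x,y,z 534.5 204.4 121.1 edges [515.9 550.3] 0.5331 111
B top7.npz x,y,z 627.1 207.7 120.7 edges [607.9 643. ] 0.6254 112
A top7.npz x,y,z 442.7 199.1 120.8 edges [424.9 459.4] 0.4421 113
amber scene7.npz x,y,z 535.8 203.6 122.8 edges [523.6 556.9] 0.5403 66
B scene7.npz x,y,z 627.4 206.8 122.9 edges [616.1 647.6] 0.6318 72
A scene7.npz x,y,z 443.3 198.2 123.4 edges [435.9 464.1] 0.45 62
top7.npz x,y,z 534.5 204.4 121.1 edges [515.9 550.3] 0.5331 111
scene7.npz x,y,z 535.8 203.6 122.8 edges [523.6 556.9] 0.5403 66
```

View pics/both8.png

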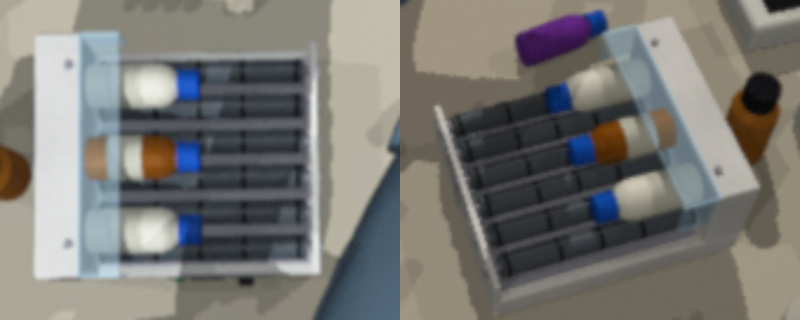

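The top half shows all three caps in one line at about u = 188-200. The scene half shows the bases under the guard. Everything is still and the arm is clear.

```bash
python3 -c "
from bench import ctrl
print(ctrl.hand_in())"
```

```text
the job is handed in; nothing more can be done
None
```

I laid the amber bottle in the free middle groove, released it clear of the guard, then pushed it and white_b home against the stop and handed the job in at about 45 s; the final pictures show all three bottles in line, though I had no direct reading of whether any roller turned.

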